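Load the tube drying oven with porcelain boats

ROBOT

A 6-joint arm with a two-finger parallel gripper is mounted at the origin on the work surface. World frame = base frame: x ahead of the robot, y to its left, z up, the work surface at z = 0. Lengths are in m, angles in rad, forces in N, time in s.
With the tool pointing down it reaches from about 0.35 to 0.925 m from the base axis. Payload 6.4 kg.
Tool frame: the origin (TCP) lies between the finger pads; the fingertips stand 22 mm ahead of it and the grasp point (between the pads) lies 3 mm ahead of it; y points along the fingers, z is the direction in which the jaws open and shut, and the axes are right-handed (so a half turn about y gives the same grasp; the last joint's range is limited). The gripper opens to 94 mm and grips with 3 to 60 N. Pads are 16 mm wide; open, the fingers measure 119 mm over their backs; the gripper's body (75 mm by 177 mm) begins 78 mm behind the grasp point.
Start: joints at [1.158, 0.245, 1.558, -0, 1.339, -0.174], TCP at [0.154, 0.632, 0.227] pointing down, gripper open.
Joint ranges: [-3.13, 3.13], [-1.02, 2.26], [0.13, 2.54], [-0.95, 4.09], [0.21, 2.88], [-2.74, 2.74]. Speed limits (rad/s): [2.57, 2.57, 3.14, 3.14, 3.14, 3.14].

INTERFACE

Orientations are given as a unit quaternion [x, y, z, w].
In Python, from cell import * gives the robot as it stands.
- The arm moves only by the tool send_rows, never from a script. Its arguments are lists of equal length, an entry for each row: "linear": the shift along the tool's x, y, z in m, a list of three; "turn": the turn about the tool's y in rad; "jaw": the finger opening in m, from 0 to 0.094. A call has 1 to 12 rows; each row shifts and turns the commanded pose from where the row before left it, along the tool's axes as they then stand; what a row does not reach is not made up. A row lasts 1/10 s, in which the tool goes at most 50 mm and 8.59 degrees, less where a joint would pass 70% of its speed; a pose out of reach is approached as far as the arm can. A call with a gripper value outside its range is refused whole. The fingers move at their own pace and stop on an object; the grip force is fixed at half the most. Time passes only in rows, so rows that do not move let the fingers close. It gives the time, the measured TCP pose, the force and the opening at its end, in the units of the state.
- get_state(): the state, without advancing time (a new reading comes with each control period).
- camera(name): name is "scene" or "top" or "wrist"; returns the picture (384x512x3 uint8, red, green, blue); there is no depth.
- calibration(name): a dict with "intrinsics" (3x3 intrinsics, pixels), "rvec" (rotation vector, rad) and "tvec" (3), from world to camera coordinates, as OpenCV has them; the wrist camera has in their place "tool_from_camera" (4x4, takes a point from camera to tool coordinates, whose origin is the TCP and whose axes are the tool frame's). Camera axes: x right, y down, z forward; pixel columns grow to the right and rows downward; lengths in m; the calibration is good to about 2 mm. The wrist camera is an equidistant fisheye: a pixel r from the principal point sees the ray r / f radians off the axis. A picture is of the moment at which its call begins: read the wrist's pose just before it. calibration takes no time and is no camera call.
- sign_off(): hands the job in, once; it reports no verdict.
Trained networks look in the newest picture that a camera, given by its name, has taken for a name from the list of things; names that differ only in an ending like _2 or _b are one class to them, and where a whole thing is asked for, a point or a joint stands for the part that bears it (a point fixed in the world has none). Each returns a list of dicts, best first, with "score" (0 to 1); they miss things now and then, are a little off and sometimes report something else, mostly with a low value. They report only what shows in the picture. A call takes as long as a camera call. They do not tell look-alikes from the thing itself.
- boxes_of(query, camera): "centre" ([column, row] in pixels, amid what is visible of it).
- pinpoint(query, camera): "centre" ([column, row] in pixels: a listed point, or the origin of a listed thing).
The state is a dict: "clock": time; "q": joint angles; "qvel": joint speeds; "tau": joint torques, N m; "eef_pos": TCP position; "tcp_rot": TCP orientation; "contact_force": force on the tool from outside, world axes, zero at the start; "wrist_torque": the same for the moment, N m; "grip_width": finger opening in m.
Only numpy, scipy, OpenCV 4.12 (cv2) and the standard library are available. Lean on these libraries where they do the work, as an engineer would, in place of code of your own. Each camera call takes 0.05 s, during which the arm holds its last target.

TASK

Load the drying oven: feed the two porcelain boats from the dark mat into its glass tube one after the other (the steel gutter at the mouth is there to lay them in), each one shoving those ahead deeper, until all three boats sit in one row, right way up and pushed fully home against the tube's closed end. Leave the crucible and the other loose things on the bench where they are.

Things in the scene. Friction and masses are not known exactly. Their poses are not given: they have to be found in the camera images.
- oven: Tube drying oven, fixed: dark blue-grey base box (150 mm wide, 44 mm high, from 20 mm behind the mouth), on it a level glass tube in a wider glass jacket (82 mm across its collars, top 131 mm above the bench). Origin on the bench straight below the tube's mouth; x runs level from the mouth into the tube, z up. Bore 44 mm across, closed 186 mm behind the mouth.
- mouth (a point): Centre of the tube's mouth, on the bore's axis, 90 mm above the bench, in the front plane of the glass flange (72 mm across, 6 mm thick) around it; axes as the oven's (x points into the tube).
- gutter (a point): Middle of the gutter at the height where a boat's underside rests in it (72 mm above the bench, 1 mm higher than in the tube); axes as the oven's. The shallow steel gutter, curved like the bore, open above and at its outer end, runs from 100 mm before the mouth up to it; side edges 75 mm above the bench, 18 mm either side. It centres a boat; it holds one only.
- boat_inside: White porcelain boat already just inside the tube, free to slide: open-topped trough 64 mm long (its x), 26 wide, 18 high, flat upright ends, 30 to 65 g; origin at the centre of its underside, z up. Its underside rests 71 mm above the bench. Three in a row measure 192 mm: when home, the last stands 6 mm out of the mouth. Sliding takes under 3 N.
- boat_a: One of the two boats to load, the same as boat_inside, standing open side up on the mat at any yaw (either end may go first). Origin at the centre of its underside, x along its length, z up.
- boat_b: The other boat to load, the same. Either may go in first.
- crucible: White round porcelain crucible on the same mat, 43 mm across the rim, 36 mm high; not to be moved. Origin under its centre.
- mat: Dark heat-proof mat, fixed, 220 x 280 mm, 6 mm thick; origin at the centre of its underside. Boats and crucible stand on its top, 6 mm above the bench.
- flange_lid: Loose glass lid of the oven's flange, 72 mm across, 50 mm high with its knob, standing on the bench; not to be moved. Origin under its centre.
- beaker: Glass beaker, 54 mm across, 70 mm high; not to be moved. Origin under its centre.
- dish: Porcelain evaporating dish, 84 mm across, 30 mm high; not to be moved. Origin under its centre.
- spatula: Spatula with wooden handle, 170 mm long, lying on the bench; not to be moved. Origin at its middle.
Not all that is in view belongs to the job. What is shaped like the boat_b but orange, pink or purple is not meant.

How it is judged:
On the way, in this order (a step that is already met when the one before it is completed fails the run):
1. one of the two boats from the mat is in the tube (its tail at most 14 mm out of the mouth) (((x of boat_a in the frame of mouth above 0.018 m and y of boat_a in the frame of mouth between -0.008 and 0.008 m and z of boat_a in the frame of mouth between -0.0235 and -0.0125 m and angle between boat_a's own z axis and vertical below 0.25 rad) or (x of boat_b in the frame of mouth above 0.018 m and y of boat_b in the frame of mouth between -0.008 and 0.008 m and z of boat_b in the frame of mouth between -0.0235 and -0.0125 m and angle between boat_b's own z axis and vertical below 0.25 rad))), for 0.2 s.
2. both are in, one behind the other (x of each of boat_a, boat_b in the frame of mouth above 0.018 m and y of boat_a in the frame of mouth between -0.008 and 0.008 m and z of boat_a in the frame of mouth between -0.0235 and -0.0125 m and angle between each of boat_a, boat_b's own z axis and vertical below 0.25 rad and y of boat_b in the frame of mouth between -0.008 and 0.008 m and z of boat_b in the frame of mouth between -0.0235 and -0.0125 m), for 0.2 s.
At the end, for the whole second after the job is handed in: All three boats lie in the tube in a row, at rest, right way up (tilt under 0.25 rad), centred (8 mm): the one first inside with its centre at least 144 mm behind the mouth (154 mm if hard home), the last one's tail at most 14 mm out of the mouth (6 mm if hard home) (all of step 2 and x of boat_inside in the frame of mouth above 0.144 m and y of boat_inside in the frame of mouth between -0.008 and 0.008 m and z of boat_inside in the frame of mouth between -0.0235 and -0.0125 m and angle between boat_inside's own z axis and vertical below 0.25 rad and linear speed of each of boat_a, boat_b, boat_inside below 0.02 m/s); the robot touches nothing.
It fails at once if the crucible, flange lid, beaker, dish or spatula is moved by more than 30 mm (distance of any of crucible, flange_lid, beaker, dish, spatula from where it was at the start of the episode above 0.03 m).
It also fails if it takes over 72 s, if anything falls off the work surface, if the arm or the gripper's body presses on something with over 40 N, if the wrist force passes 120 N, or if a joint passes its speed limit or range.

## Working session

There is one attempt and no reset: what is moved stays moved. The work goes in short steps, Python scripts to look and compute and a tool call to move; the robot and the scene stay as the last step left them, time stands still between calls to the robot, and variables do not carry over. Pictures are saved under pics/ and viewed, and the job is handed in when it is done.

Besides the shell and the picture viewer there is one more tool, called after "Emit:" as name(argument=value, ...), one argument or row to a line, values as JSON. send_rows: Moves the arm, as the interface text tells. Its arguments: {"type":"object","properties":{"linear":{"type":"array","items":{"type":"array","items":{"type":"number"}}},"turn":{"type":"array","items":{"type":"number"}},"jaw":{"type":"array","items":{"type":"number"}}},"required":["linear","turn","jaw"]}

```bash
ls; mkdir -p pics
python3 - <<'E'
from cell import *
import cv2
for n in ("scene","top","wrist"):
    im=camera(n); cv2.imwrite(f"pics/{n}0.png",im[:,:,::-1])
    c=calibration(n); print(n,c)
print(get_state())
for q in ("boat_a","mouth","gutter","crucible","boat_inside"):
  for n in ("scene","top"):
    print(q,n,pinpoint(q,n))
E
```

```text
pics
scene {'intrinsics': array([[398.18415685,   0.        , 253.50069778],
       [  0.        , 398.18415685, 191.25761375],
       [  0.        ,   0.        ,   1.        ]]), 'rvec': array([ 0.6467935 ,  2.60971201, -1.17795899]), 'tvec': array([ 0.44564111, -0.08781951,  1.44250272])}
top {'intrinsics': array([[412.52045131,   0.        , 254.5558492 ],
       [  0.        , 412.52045131, 189.69081432],
       [  0.        ,   0.        ,   1.        ]]), 'rvec': array([ 2.13054058, -2.10702961,  0.20579335]), 'tvec': array([0.0124164 , 0.5057055 , 1.04226755])}
wrist {'intrinsics': array([[297.31863964,   0.        , 254.27564344],
       [  0.        , 297.31863964, 188.47391699],
       [  0.        ,   0.        ,   1.        ]]), 'tool_from_camera': array([[-3.39409280e-04,  9.57325014e-01,  2.89013325e-01,
        -8.68696831e-02],
       [-4.43052920e-04, -2.89013457e-01,  9.57324932e-01,
        -1.57965714e-01],
       [ 9.99999844e-01,  1.96876769e-04,  5.22239492e-04,
         4.66335730e-04],
       [ 0.00000000e+00,  0.00000000e+00,  0.00000000e+00,
         1.000
[... 973 characters left out ...]
, 234.7], 'score': 0.76}, {'centre': [279.1, 162.0], 'score': 0.64}, {'centre': [391.7, 221.9], 'score': 0.59}, {'centre': [323.5, 215.8], 'score': 0.51}]
mouth scene [{'centre': [259.7, 221.9], 'score': 0.56}]
mouth top [{'centre': [214.2, 168.5], 'score': 0.72}]
gutter scene [{'centre': [248.4, 213.7], 'score': 0.61}]
gutter top [{'centre': [240.1, 165.5], 'score': 0.65}]
crucible scene [{'centre': [207.6, 169.5], 'score': 0.56}, {'centre': [257.4, 241.0], 'score': 0.38}, {'centre': [261.9, 153.1], 'score': 0.28}]
crucible top [{'centre': [358.5, 175.8], 'score': 0.72}]
boat_inside scene [{'centre': [204.5, 169.8], 'score': 0.28}]
boat_inside top [{'centre': [133.7, 263.7], 'score': 0.43}]
```

Run:
```python
import cv2
for n in ("scene","top","wrist"):
    im=cv2.imread(f"pics/{n}0.png"); cv2.imwrite(f"pics/{n}0b.png",cv2.resize(im,(800,600),interpolation=cv2.INTER_CUBIC))
```

```text
(no output)
```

View pics/top0b.png

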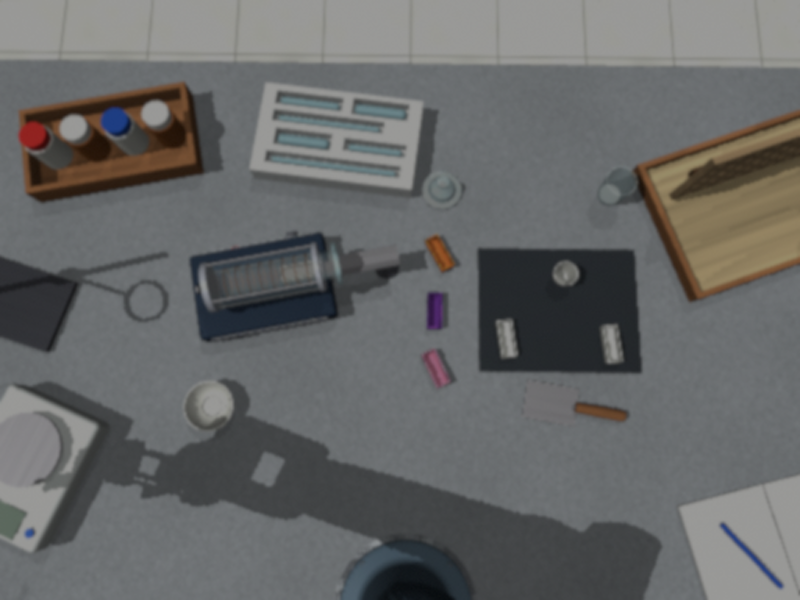

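View pics/scene0b.png

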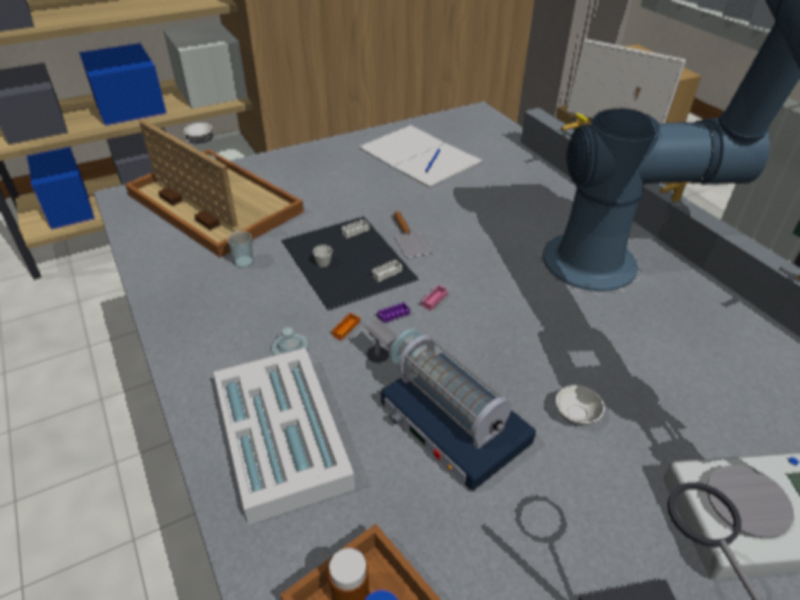

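View pics/wrist0b.png

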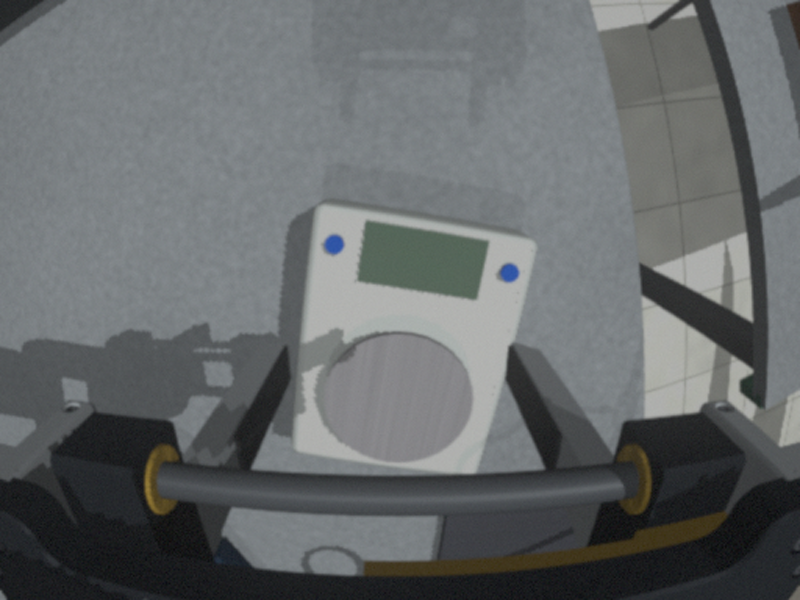

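Three coloured boats (orange, purple, pink, at 800-px (440,253), (436,310), (437,368)) are decoys. The white troughs on the mat at (507,338) and (612,343) are boat_a and boat_b. Next I'll measure them and look at an enlarged crop.

```bash
cat > h.py <<'E'
from cell import *
import numpy as np, cv2
from scipy.spatial.transform import Rotation as R
def ray(px,cam,st=None):
    c=calibration(cam);K=c["intrinsics"]
    px=np.array(px,float)
    if cam!="wrist":
        p=cv2.undistortPoints(px.reshape(1,1,2),K,None)[0,0]
        Rm=cv2.Rodrigues(c["rvec"])[0]
        o=-Rm.T@c["tvec"]; d=Rm.T@np.array([p[0],p[1],1])
    else:
        f=K[0,0]; u=px-[K[0,2],K[1,2]]; r=np.linalg.norm(u); th=r/f
        dc=np.array([*(np.sin(th)*u/max(r,1e-9)),np.cos(th)])
        T=c["tool_from_camera"]; Rt=R.from_quat(st["tcp_rot"]).as_matrix()
        o=st["eef_pos"]+Rt@T[:3,3]; d=Rt@T[:3,:3]@dc
    return o,d
def at(px,cam,z,st=None):
    o,d=ray(px,cam,st); return o+d*(z-o[2])/d[2]
def proj(P,cam):
    c=calibration(cam); return cv2.projectPoints(np.array(P,float).reshape(-1,1,3),c["rvec"],c["tvec"],c["intrinsics"],None)[0][:,0]
def tojaw(st): # yaw of tool z & tool x in world
    M=R.from_quat(st["tcp_rot"]).as_matrix(); return M
E
python3 - <<'E'
from h import *
print(R.from_quat(get_state()["tcp_rot"]).as_matrix().round(3))
im=cv2.imread("pics/top0.png")
for n,px in (("boat1",(324.5,216)),("boat2",(391.7,219.5))):
    print(n,at(px,"top",0.006+0.018).round(4))
    x,y=map(int,px)
    cr=im[y-25:y+25,x-25:x+25]; g=cr.max(2)
    m=(g>85).astype(np.uint8); cs,_=cv2.findContours(m,0,2); c=max(cs,key=cv2.contourArea)
    r=cv2.minAreaRect(c); bp=cv2.boxPoints(r)+[x-25,y-25]
    W=np.array([at(p,"top",0.015)[:2] for p in bp]); print(r,W.round(4),W.mean(0))
    e=[W[1]-W[0],W[2]-W[1]]; e=max(e,key=np.linalg.norm); print(np.linalg.norm(e),np.degrees(np.arctan2(e[1],e[0])))
print("mouth",at((214.2,168.5),"top",.09),"gutter",at((240.1,165.5),"top",.072))
print("mouth",at((259.7,221.9),"scene",.09),"gutter",at((248.4,213.7),"scene",.072))
print("cruc",at((358.5,175.8),"top",.006))
a=cv2.resize(im[140:250,195:420],None,fx=3.5,fy=3.5,interpolation=cv2.INTER_CUBIC); cv2.imwrite("pics/c1.png",a)
E
```

```text
[[ 0.972 -0.     0.237]
 [-0.237  0.     0.972]
 [-0.    -1.     0.   ]]
boat1 [ 0.4409 -0.1698  0.024 ]
((24.5, 24.5), (49.0, 49.0), 90.0) [[ 0.51   -0.1032]
 [ 0.5115 -0.237 ]
 [ 0.3783 -0.2326]
 [ 0.3769 -0.1019]] [ 0.44417521 -0.16869912]
0.1337462265450561 -89.36318603386826
boat2 [ 0.4335 -0.3491  0.024 ]
((24.5, 24.5), (49.0, 49.0), 90.0) [[ 0.5037 -0.2858]
 [ 0.5052 -0.4193]
 [ 0.3723 -0.4108]
 [ 0.3709 -0.2803]] [ 0.43803654 -0.34905281]
0.1335633140449257 -89.36326762418457
mouth [0.55191407 0.12233882 0.09      ] gutter [0.56525774 0.05657638 0.072     ]
mouth [0.55151622 0.12297279 0.09      ] gutter [0.55594251 0.06346271 0.072     ]
cruc [ 0.55651832 -0.2695471   0.006     ]
```

View pics/c1.png

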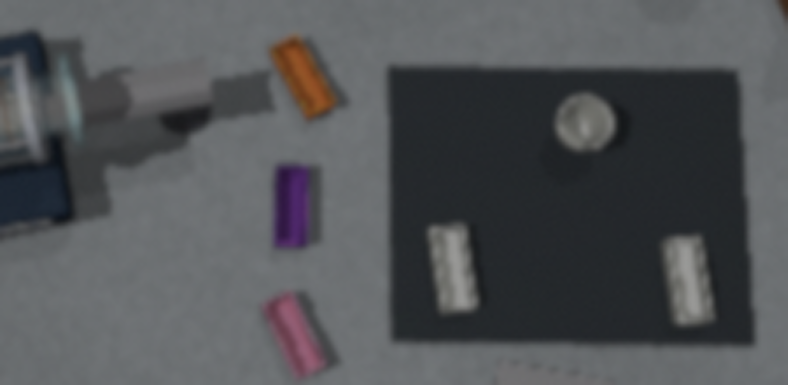

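The crop shows white boats on the dark mat at (453,268) and (688,280). Next, better fits for their poses and for the oven axis.

Run:
```python
from h import *
im=cv2.imread("pics/top0.png")
for n,px in (("boat1",(324.5,216)),("boat2",(391.7,219.5))):
    x,y=map(int,px)
    g=im[y-16:y+17,x-12:x+13].max(2); g=cv2.resize(g,None,fx=8,fy=8,interpolation=cv2.INTER_CUBIC)
    t,m=cv2.threshold(g,0,255,cv2.THRESH_OTSU); cs,_=cv2.findContours(m,0,2); c=max(cs,key=cv2.contourArea)
    r=cv2.minAreaRect(c); bp=(cv2.boxPoints(r)+.5)/8-.5+[x-12,y-16]
    W=np.array([at(p,"top",0.020)[:2] for p in bp]); 
    e=[W[1]-W[0],W[2]-W[1]]; L=[np.linalg.norm(v) for v in e]; v=e[int(np.argmax(L))]; print(n,t,W.mean(0),L,np.degrees(np.arctan2(v[1],v[0]))%180)
a=cv2.resize(im[140:230,115:265],None,fx=5.3,fy=5.3,interpolation=cv2.INTER_CUBIC); cv2.imwrite("pics/c2.png",a)
```

```text
boat1 82.0 [ 0.44128527 -0.16895899] [np.float64(0.029877705739246942), np.float64(0.06819853054853221)] 7.461582531658678
boat2 82.0 [ 0.43434708 -0.3493108 ] [np.float64(0.03097968359647556), np.float64(0.06765127788358465)] 5.704687647429296
```

View pics/c2.png

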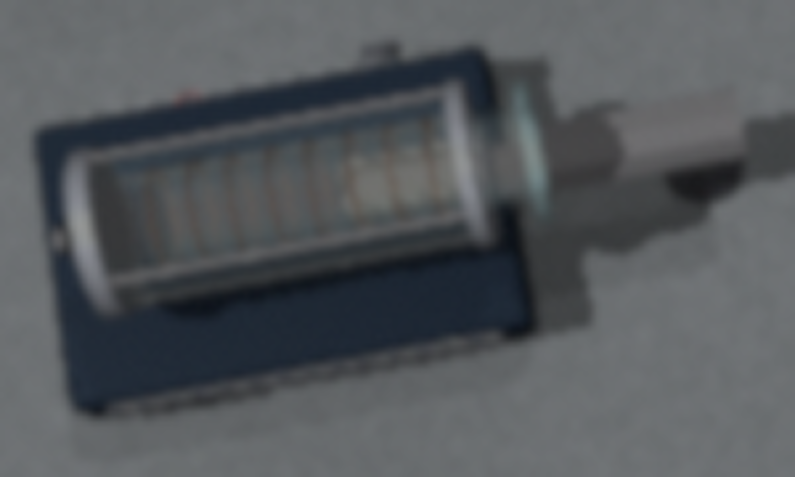

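Run:
```python
from h import *
f=lambda u,v,z: at(((u+.5)/5.3-.5+115,(v+.5)/5.3-.5+140),"top",z)
def yaw(a,b): d=b-a; return np.degrees(np.arctan2(d[1],d[0])),np.linalg.norm(d)
print("box bottom",yaw(f(530,335,.044),f(75,412,.044)))
print("box top",yaw(f(483,48,.044),f(40,130,.044)))
print("box right", yaw(f(530,335,.044),f(483,48,.044)))
print("collars",yaw(f(468,163,.09),f(92,232,.09)),f(468,163,.09),f(92,232,.09))
print("gutter edges outer end",f(743,85,.075),f(743,165,.075),yaw(f(743,85,.075),f(610,100,.075)))
print("flange",f(533,150,.09))
```

```text
box bottom (np.float64(100.39392588022268), np.float64(0.22788934362084276))
box top (np.float64(101.57752076555765), np.float64(0.22817199609132888))
box right (np.float64(10.861105963892967), np.float64(0.15117733705900152))
collars (np.float64(101.37610563292588), np.float64(0.1835236207149139)) [0.54670045 0.15123387 0.09      ] [0.51050069 0.3311519  0.09      ]
gutter edges outer end [0.59162338 0.01838907 0.075     ] [0.55086442 0.01794187 0.075     ] (np.float64(97.30250656365577), np.float64(0.06624316351525154))
flange [0.55354035 0.11991644 0.09      ]
```

Emit:
send_rows(
  linear=[
    [0,0,0],
    [0,0,0],
    [0,0,0],
    [0.029,0,-0.037],
    [0.029,0,-0.037],
    [0.029,0,-0.037],
    [0.029,0,-0.037],
    [0.029,0,-0.037],
    [0.029,0,-0.037],
    [0.029,0,-0.037],
    [0.029,0,-0.037],
    [0.026,0,-0.039],
  ],
  turn=[-0.12,-0.12,-0.12,0,0,0,0,0,0,0,0,0],
  jaw=[0.06,0.06,0.06,0.06,0.06,0.06,0.06,0.06,0.06,0.06,0.06,0.06],
)

```text
clock: 1.85
eef_pos: [0.4517, 0.3288, 0.2278]
tcp_rot: [-0.706, -0.043, 0.043, 0.706]
contact_force: [1.1, 0.8, -0.3]
grip_width: 0.06
```

Emit:
send_rows(
  linear=[
    [-0.006,0,-0.041],
    [-0.006,0,-0.041],
    [-0.006,0,-0.041],
    [-0.006,0,-0.041],
    [-0.006,0,-0.041],
    [-0.006,0.005,-0.041],
    [-0.006,0.005,-0.041],
    [-0.006,0.01,-0.041],
    [-0.006,0.01,-0.041],
    [-0.006,0.01,-0.041],
    [-0.006,0.01,-0.041],
    [-0.003,0.01,-0.043],
  ],
  turn=[0,0,0,0,0,0,0,0,0,0,0,0],
  jaw=[0.06,0.06,0.06,0.06,0.06,0.06,0.06,0.06,0.06,0.06,0.06,0.06],
)

```text
clock: 3.05
eef_pos: [0.4412, -0.1702, 0.1674]
tcp_rot: [0.706, 0.043, -0.042, -0.706]
contact_force: [0.3, -0.1, -0.1]
grip_width: 0.0602
```

Emit:
send_rows(
  linear=[
    [0,0,0],
    [0,0,0],
  ],
  turn=[0,0],
  jaw=[0.06,0.06],
)

```text
clock: 3.25
eef_pos: [0.4414, -0.1689, 0.1673]
tcp_rot: [-0.706, -0.042, 0.042, 0.706]
contact_force: [-0.8, 0.6, -0.3]
grip_width: 0.0601
```

Run:
```python
from h import *
st=get_state(); im=camera("wrist"); cv2.imwrite("pics/w1.png",cv2.resize(im[:,:,::-1],(800,600)))
print(st["clock"],st["eef_pos"],st["q"],st["grip_width"]); print(R.from_quat(st["tcp_rot"]).as_matrix().round(3))
P=pinpoint("boat_a","wrist"); 
for p in P: print(p, at(p["centre"],"wrist",.006,st))
```

```text
3.25 [ 0.44137283 -0.16888937  0.16731588] [-6.06233600e-01 -1.15563872e-01  2.05190659e+00  3.75471209e-04
  1.20602375e+00 -2.29646530e+00] 0.060100843083305454
[[ 0.993 -0.    -0.119]
 [ 0.119  0.001  0.993]
 [-0.    -1.     0.001]]
{'centre': [364.0, 146.3], 'score': 0.9} [ 0.38657079 -0.04871543  0.006     ]
{'centre': [105.9, 159.3], 'score': 0.8} [ 0.4359666  -0.34593253  0.006     ]
{'centre': [348.1, 226.0], 'score': 0.74} [ 0.48467104 -0.04730174  0.006     ]
```

View pics/w1.png

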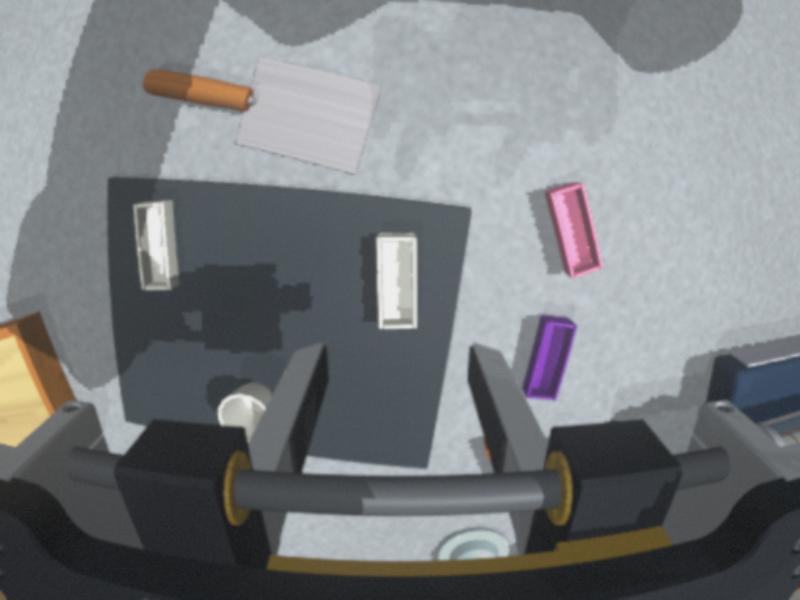

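Run:
```python
from h import *
st=get_state(); M=R.from_quat(st["tcp_rot"]).as_matrix()
for C in ([(376,234),(414,234),(417,327),(379,328)],[(134,204),(171,201),(176,287),(142,290)]):
    W=np.array([at(np.array(p)*.64,"wrist",.024,st) for p in C]); print(W.round(4))
    c=W.mean(0); d=(W[2]+W[3]-W[0]-W[1])/2
    print(c,np.linalg.norm(d),np.linalg.norm(W[1]-W[0]),np.degrees(np.arctan2(d[1],d[0])),"tool delta",(M.T@(c-st["eef_pos"])).round(4))
```

```text
[[ 0.4066 -0.1847  0.024 ]
 [ 0.4036 -0.16    0.024 ]
 [ 0.4679 -0.1493  0.024 ]
 [ 0.4718 -0.1754  0.024 ]]
[ 0.43747059 -0.16736351  0.024     ] 0.06548643770536579 0.024951229665192552 8.761380609041424 tool delta [-0.0042  0.1437  0.0009]
[[ 0.4014 -0.3635  0.024 ]
 [ 0.3975 -0.3318  0.024 ]
 [ 0.4602 -0.327   0.024 ]
 [ 0.4661 -0.3572  0.024 ]]
[ 0.43129313 -0.34486933  0.024     ] 0.06393463005120671 0.03194393798219603 4.977001650021485 tool delta [-0.032   0.1437 -0.1746]
```

Emit:
send_rows(
  linear=[
    [-0.003,0.03,0.001],
    [0,0.035,0],
    [0,0.035,0],
    [0,0.022,0],
    [0,0.01,0],
    [0,0,0],
    [0,0,0],
    [0,0,0],
    [0,0,0],
    [0,0,0],
    [0,0,0],
  ],
  turn=[-0.02,0,0,0,0,0,0,0,0,0,0],
  jaw=[0.06,0.06,0.06,0.06,0.06,0.06,0.015,0.015,0.015,0.015,0.015],
)

```text
clock: 4.45
eef_pos: [0.4388, -0.1682, 0.036]
tcp_rot: [0.706, 0.05, -0.05, -0.705]
contact_force: [-0.2, -0.2, 2.8]
grip_width: 0.0253
```

Emit:
send_rows(
  linear=[
    [0,-0.02,0],
    [0,-0.04,0],
    [0,-0.04,0],
    [0,-0.03,0],
    [0,0,0],
    [0,0,0],
    [0,0,0],
    [0,0,0],
    [0,0,0],
    [0,0,0],
    [0,0,0],
    [0,0,0],
  ],
  turn=[0,0,0,0.12,0.14,0.14,0.14,0.14,0.14,0.14,0.14,0.14],
  jaw=[0.015,0.015,0.015,0.015,0.015,0.015,0.015,0.015,0.015,0.015,0.015,0.015],
)

```text
clock: 5.65
eef_pos: [0.4383, -0.1678, 0.1653]
tcp_rot: [-0.602, 0.371, -0.371, 0.602]
contact_force: [-0.1, -0.5, -0.9]
grip_width: 0.0258
```

Emit:
send_rows(
  linear=[
    [0,0,0],
    [0,0,0],
    [0,0,0],
    [0,0,0],
  ],
  turn=[0.14,0.14,0,0],
  jaw=[0.015,0.015,0.015,0.015],
)

```text
clock: 6.05
eef_pos: [0.4384, -0.1678, 0.1654]
tcp_rot: [0.546, -0.449, 0.449, -0.546]
contact_force: [-0.2, -0.6, -0.4]
grip_width: 0.0261
```

Run:
```python
from h import *
st=get_state(); im=camera("wrist"); cv2.imwrite("pics/w2.png",cv2.resize(im[:,:,::-1],(800,600)))
M=R.from_quat(st["tcp_rot"]).as_matrix()
print(st["clock"],st["eef_pos"],st["q"],st["grip_width"],st["contact_force"]); print(M.round(3))
for q in ("mouth","gutter"):
  P=pinpoint(q,"wrist")
  for p in P: print(p, at(p["centre"],"wrist",.09 if q=="mouth" else .072,st))
yaw=np.arctan2(M[1,0],M[0,0]); print(np.degrees(yaw))
u=np.array([np.cos(np.radians(101)),np.sin(np.radians(101)),0]); mo=np.array([.552,.1225,.09])
t=mo-u*.060; t[2]=st["eef_pos"][2]; print(t,M.T@(t-st["eef_pos"]))
```

```text
6.05 [ 0.43835899 -0.16782528  0.16536322] [-6.07868582e-01 -1.21641705e-01  2.06123940e+00 -2.92916266e-05
  1.20225431e+00 -8.02651191e-01] 0.026068525432272102 [-0.15518236 -0.62910596 -0.40708354]
[[ 0.194 -0.     0.981]
 [-0.981  0.     0.194]
 [-0.    -1.    -0.   ]]
-78.83917470127626
[0.56344854 0.06360237 0.16536322] [-2.02838043e-01  5.05525251e-07  1.67519792e-01]
```

View pics/w2.png

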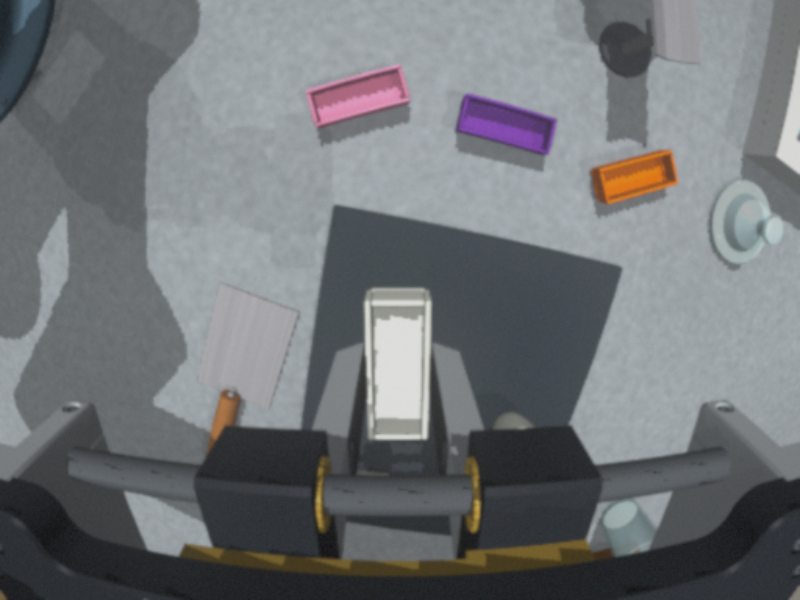

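Emit:
send_rows(
  linear=[
    [-0.019,0,0.016],
    [-0.023,0,0.019],
    [-0.023,0,0.019],
    [-0.023,0,0.019],
    [-0.023,0,0.019],
    [-0.023,0,0.019],
    [-0.023,0,0.019],
    [-0.023,0,0.019],
    [-0.023,0,0.0185],
    [0,0,0],
    [0,0,0],
  ],
  turn=[0,0,0,0,0,0,0,0,0,0,0],
  jaw=[0.015,0.015,0.015,0.015,0.015,0.015,0.015,0.015,0.015,0.015,0.015],
)

```text
clock: 7.3
eef_pos: [0.564, 0.0636, 0.1652]
tcp_rot: [0.546, -0.449, 0.449, -0.546]
contact_force: [0.2, -1.1, -0.5]
grip_width: 0.0258
```

Run:
```python
from h import *
st=get_state(); im=camera("wrist"); cv2.imwrite("pics/w3.png",cv2.resize(im[:,:,::-1],(800,600)))
M=R.from_quat(st["tcp_rot"]).as_matrix()
print(st["clock"],st["eef_pos"],np.degrees(np.arctan2(M[1,0],M[0,0])),st["contact_force"])
for q in ("mouth","gutter"):
  P=pinpoint(q,"wrist")
  for p in P: print(q,p, at(p["centre"],"wrist",.09 if q=="mouth" else .072,st))
```

```text
7.3 [0.56398992 0.06356795 0.16518719] -78.8882104816442 [ 0.21208768 -1.08853426 -0.46778229]
mouth {'centre': [344.1, 282.3], 'score': 0.7} [0.66345618 0.00181094 0.09      ]
mouth {'centre': [255.0, 141.6], 'score': 0.56} [0.55225986 0.11656133 0.09      ]
gutter {'centre': [248.5, 196.5], 'score': 0.83} [0.55659472 0.06497145 0.072     ]
```

View pics/w3.png

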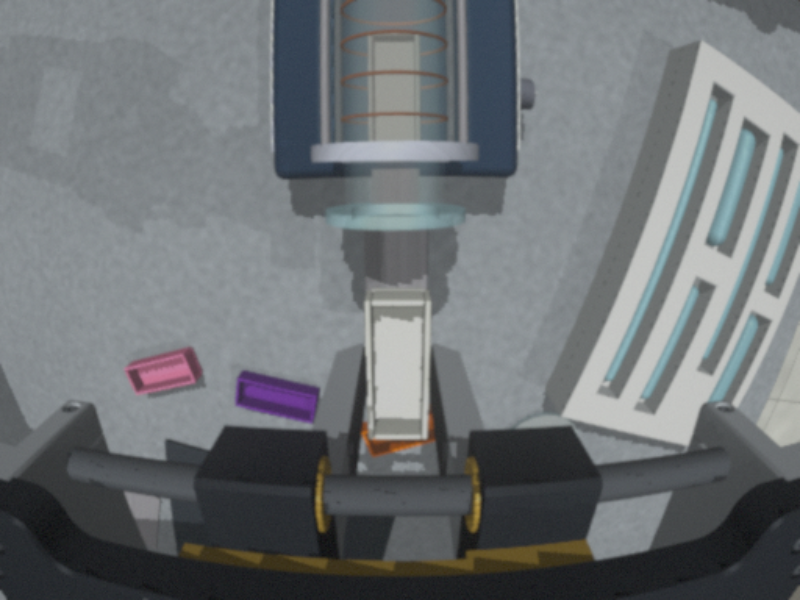

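Run:
```python
from h import *
st=get_state(); M=R.from_quat(st["tcp_rot"]).as_matrix(); zb=st["eef_pos"][2]-.030+.018
f=lambda u,v,z:(M.T@(at((u*.64,v*.64),"wrist",z,st)-st["eef_pos"])).round(4)
print("gutter L/R",f(366,262,.075),f(427,262,.075), f(364,285,.075),f(429,285,.075))
print("flange L/R",f(325,216,.09),f(466,216,.09),"bottom",f(396,229,.126))
print("collar L/R",f(311,151,.09),f(479,151,.09))
print("box L/R", f(277,175,.044),f(517,175,.044))
print("inside boat",f(372,36,.089),f(418,36,.089),f(372,138,.089),f(416,138,.089))
print("held rim", [f(*p,zb) for p in ((366,291),(430,291),(366,438),(430,438))])
```

```text
gutter L/R [-0.0297  0.0904 -0.019 ] [-0.0297  0.0904  0.0145] [-0.0166  0.0904 -0.0203] [-0.0166  0.0904  0.0158]
flange L/R [-0.0572  0.0754 -0.0385] [-0.0572  0.0753  0.033 ] bottom [-0.0558  0.0394 -0.0024]
collar L/R [-0.0905  0.0754 -0.045 ] [-0.0905  0.0753  0.039 ]
box L/R [-0.0777  0.1214 -0.0749] [-0.0777  0.1213  0.071 ]
inside boat [-0.1493  0.0764 -0.0144] [-0.1493  0.0763  0.0084] [-0.0964  0.0764 -0.0144] [-0.0963  0.0763  0.0074]
held rim [array([-0.0361,  0.012 , -0.0138]), array([-0.0361,  0.012 ,  0.0106]), array([ 0.0308,  0.012 , -0.0155]), array([0.0309, 0.012 , 0.0125])]
```

Emit:
send_rows(
  linear=[
    [-0.012,0,-0.0015],
    [0,0.02,0],
    [0,0.02,0],
    [0,0.012,0],
    [0,0.005,0],
    [0,0.003,0],
    [0,0,0],
  ],
  turn=[0,0,0,0,0,0,0],
  jaw=[0.015,0.015,0.015,0.015,0.015,0.015,0.015],
)

```text
clock: 8.15
eef_pos: [0.5606, 0.0748, 0.1058]
tcp_rot: [-0.545, 0.45, -0.45, 0.546]
contact_force: [0.7, 0.1, -0.2]
grip_width: 0.0253
```

Run:
```python
from h import *
st=get_state(); im=camera("wrist"); cv2.imwrite("pics/w4.png",cv2.resize(im[:,:,::-1],(800,600)))
print(st["clock"],st["eef_pos"],st["contact_force"])
im=camera("scene")[170:260,200:320]; cv2.imwrite("pics/s4.png",cv2.resize(im[:,:,::-1],None,fx=6,fy=6,interpolation=2))
```

```text
8.15 [0.56063395 0.07483225 0.10578037] [ 0.68220684  0.07572243 -0.17967867]
```

View pics/w4.png

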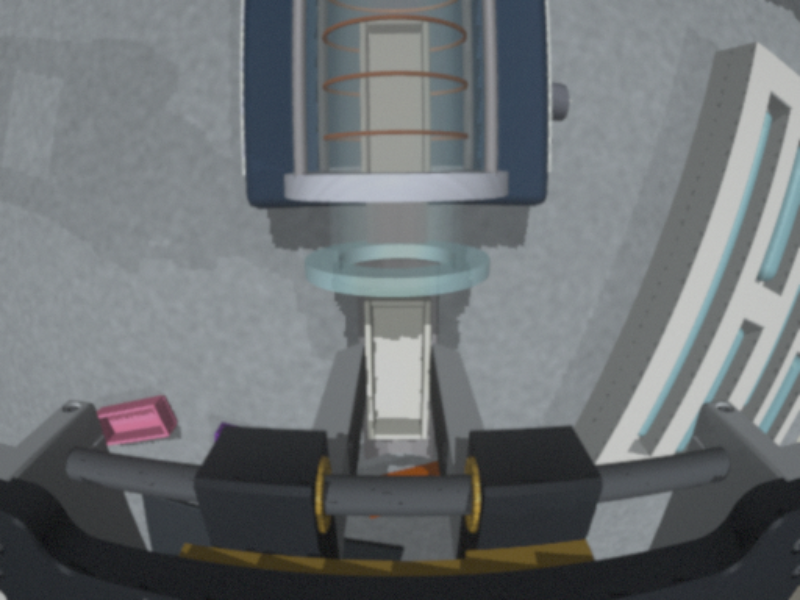

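View pics/s4.png

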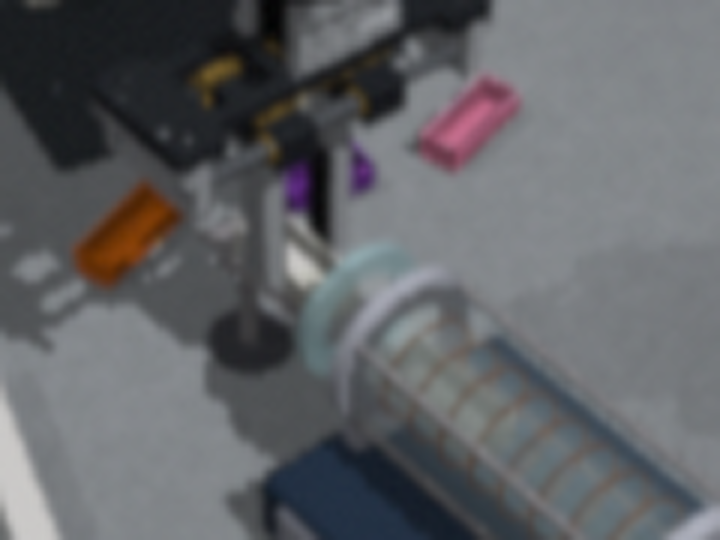

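Emit:
send_rows(
  linear=[
    [0,0.0015,0],
    [0,0.001,0],
    [0,0.001,0],
    [0,0,0],
  ],
  turn=[0,0,0,0],
  jaw=[0.015,0.015,0.015,0.015],
)

```text
clock: 8.65
eef_pos: [0.5605, 0.0749, 0.102]
tcp_rot: [-0.546, 0.45, -0.45, 0.546]
contact_force: [-0.0, 0.2, -0.7]
grip_width: 0.0256
```

Emit:
send_rows(
  linear=[
    [0,0.0007,0],
    [0,0,0],
  ],
  turn=[0,0],
  jaw=[0.015,0.015],
)

```text
clock: 8.85
eef_pos: [0.5608, 0.0748, 0.1017]
tcp_rot: [-0.545, 0.45, -0.45, 0.546]
contact_force: [-0.2, -0.1, 3.0]
grip_width: 0.0255
```

Emit:
send_rows(
  linear=[
    [0,0.0007,0],
    [0,0,0],
  ],
  turn=[0,0],
  jaw=[0.015,0.015],
)

```text
clock: 9.05
eef_pos: [0.5609, 0.0748, 0.1016]
tcp_rot: [-0.546, 0.449, -0.45, 0.546]
contact_force: [-1.9, -0.3, 5.4]
grip_width: 0.0256
```

Emit:
send_rows(
  linear=[
    [0,0,0],
    [0,0,0],
    [0,0,0],
    [0,-0.02,0],
    [0,-0.02,0],
    [0.024,0,0],
    [0.024,0,0],
    [0,0,0],
    [0,0,0],
    [0,0,0],
  ],
  turn=[0,0,0,0,0,0,0,0,0,0],
  jaw=[0.045,0.045,0.045,0.045,0.045,0,0,0,0,0],
)

```text
clock: 10.05
eef_pos: [0.5692, 0.0284, 0.1402]
tcp_rot: [0.546, -0.45, 0.449, -0.546]
contact_force: [-0.5, 0.9, 0.2]
grip_width: 0.0086
```

Run:
```python
from h import *
st=get_state(); im=camera("wrist"); cv2.imwrite("pics/w5.png",cv2.resize(im[:,:,::-1],(800,600)))
print(st["clock"],st["eef_pos"],st["contact_force"],st["grip_width"])
```

```text
10.05 [0.56916748 0.02844476 0.14015763] [-0.49553235  0.90299661  0.15531197] 0.008605155427345771
```

View pics/w5.png

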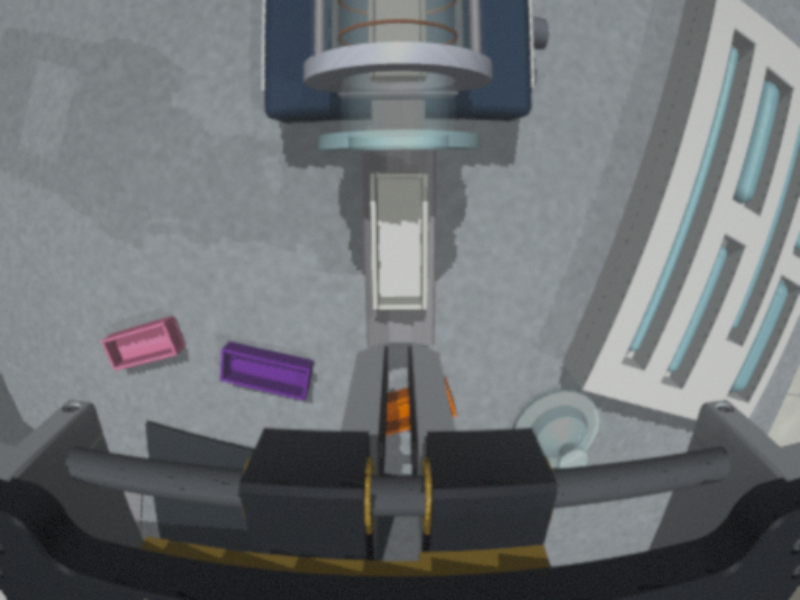

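Run:
```python
from h import *
st=get_state(); M=R.from_quat(st["tcp_rot"]).as_matrix()
f=lambda u,v,z:(M.T@(at((u*.64,v*.64),"wrist",z,st)-st["eef_pos"])).round(4)
print("tail",f(376,308,.09),f(428,308,.09),"head",f(370,176,.09),f(426,176,.09),"gutter end",f(400,344,.072),"flange front lower/upper",f(400,148,.126),f(320,141,.09),f(477,141,.09))
```

```text
tail [-0.0165  0.0502 -0.0119] [-0.0165  0.0502  0.0127] head [-0.0782  0.0502 -0.014 ] [-0.0782  0.0502  0.0109] gutter end [ 0.0095  0.0682 -0.0004] flange front lower/upper [-0.0898  0.0142 -0.0009] [-0.0944  0.0503 -0.0362] [-0.0945  0.0502  0.0336]
```

Emit:
send_rows(
  linear=[
    [0,0.02,0],
    [0,0.0185,0],
    [-0.004,0,0],
    [-0.005,0,0],
    [-0.006,0,0],
    [-0.006,0,0],
    [-0.006,0,0],
    [-0.006,0,0],
    [-0.006,0,0],
    [0,0,0],
  ],
  turn=[0,0,0,0,0,0,0,0,0,0],
  jaw=[0,0,0,0,0,0,0,0,0,0],
)

```text
clock: 11.1
eef_pos: [0.562, 0.0668, 0.1021]
tcp_rot: [-0.546, 0.45, -0.449, 0.546]
contact_force: [-0.6, -0.8, -0.6]
grip_width: 0.0004
```

Run:
```python
from h import *
st=get_state(); im=camera("wrist"); cv2.imwrite("pics/w6.png",cv2.resize(im[:,:,::-1],(800,600)))
print(st["clock"],st["eef_pos"],st["contact_force"],st["grip_width"])
```

```text
11.1 [0.56196453 0.06682373 0.10210371] [-0.61479291 -0.79310434 -0.63387973] 0.00040740777168713394
```

View pics/w6.png

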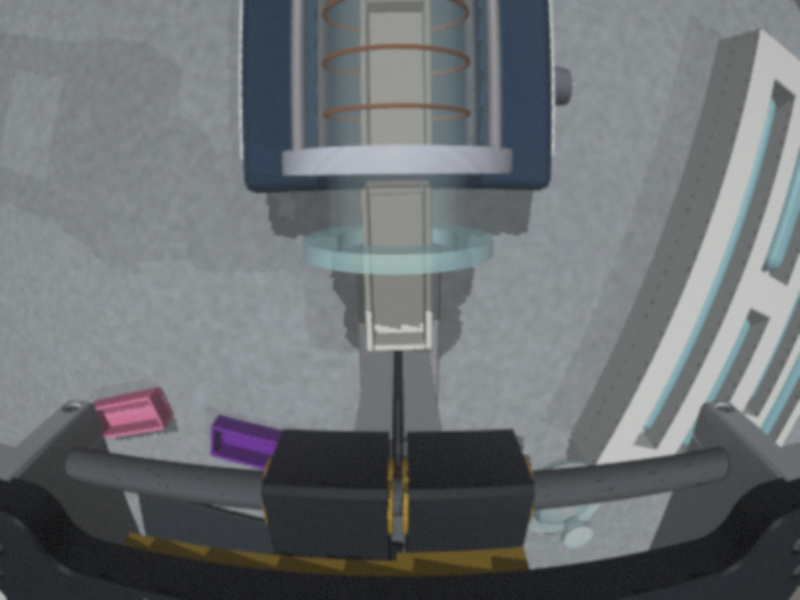

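The boat is half in and straight, with the finger square on its tail. I'll keep pushing to about 3 mm before the mouth.

Emit:
send_rows(
  linear=[
    [-0.004,0,0],
    [-0.005,0,0],
    [-0.005,0,0],
    [-0.005,0,0],
    [-0.005,0,0],
    [-0.004,0,0],
    [-0.004,0,0],
    [-0.003,0,0],
    [-0.002,0,0],
    [0,0,0],
  ],
  turn=[0,0,0,0,0,0,0,0,0,0],
  jaw=[0,0,0,0,0,0,0,0,0,0],
)

```text
clock: 12.15
eef_pos: [0.555, 0.1026, 0.1021]
tcp_rot: [-0.546, 0.45, -0.45, 0.546]
contact_force: [-0.9, -0.0, -0.0]
grip_width: 0.0004
```

Run:
```python
from h import *
st=get_state(); im=camera("wrist"); cv2.imwrite("pics/w7.png",cv2.resize(im[:,:,::-1],(800,600)))
print(st["clock"],st["eef_pos"],st["contact_force"],st["grip_width"])
```

```text
12.15 [0.55504429 0.10261539 0.10207417] [-0.85732968 -0.04695812 -0.02581436] 0.00042897787100560616
```

View pics/w7.png

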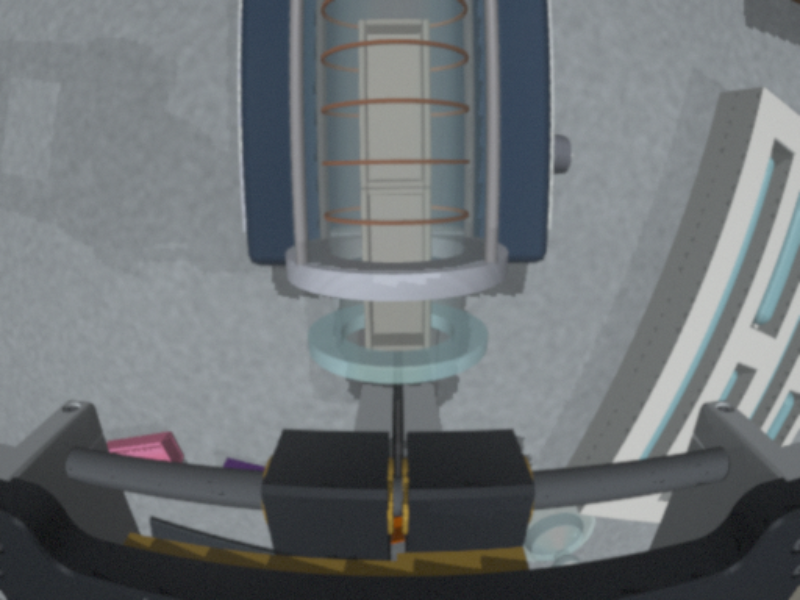

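Emit:
send_rows(
  linear=[
    [0.01,0,0],
    [0,-0.03,0],
    [0,-0.04,0],
    [0.03,0,-0.016],
    [0.042,0,-0.021],
    [0.042,0,-0.021],
    [0.042,0,-0.021],
    [0.042,0,-0.021],
    [0.042,0,-0.021],
    [0.042,0,-0.021],
    [0.042,0,-0.021],
    [0.042,0,-0.021],
  ],
  turn=[0,0,0,0,0,0,0,0,0,0,0,0],
  jaw=[0,0,0,0,0,0,0,0,0,0,0,0],
)

```text
clock: 13.4
eef_pos: [0.445, -0.3044, 0.1723]
tcp_rot: [0.545, -0.45, 0.45, -0.545]
contact_force: [0.4, -0.6, -0.1]
grip_width: 0.0005
```

Emit:
send_rows(
  linear=[
    [0.042,0,-0.02],
    [0,0,0],
    [0,0,0],
    [0,0,0],
    [0,0,0],
    [0,0,0],
    [0,0,0],
    [0,0,0],
    [0,0,0],
    [0,0,0],
    [0,0,0],
    [0,0,0],
  ],
  turn=[0,-0.135,-0.135,-0.135,-0.135,-0.135,-0.135,-0.135,-0.135,-0.135,-0.135,-0.135],
  jaw=[0.06,0.06,0.06,0.06,0.06,0.06,0.06,0.06,0.06,0.06,0.06,0.06],
)

```text
clock: 14.6
eef_pos: [0.4341, -0.3476, 0.1721]
tcp_rot: [0.706, 0.039, -0.039, -0.706]
contact_force: [0.6, -0.6, 0.2]
grip_width: 0.0601
```

Emit:
send_rows(
  linear=[
    [0,0,0],
    [0,0,0],
  ],
  turn=[0,0],
  jaw=[0.06,0.06],
)

```text
clock: 14.8
eef_pos: [0.4343, -0.3473, 0.1721]
tcp_rot: [0.706, 0.036, -0.036, -0.706]
contact_force: [0.1, 0.4, 0.4]
grip_width: 0.0598
```

Run:
```python
from h import *
st=get_state(); im=camera("wrist"); cv2.imwrite("pics/w8.png",cv2.resize(im[:,:,::-1],(800,600)))
M=R.from_quat(st["tcp_rot"]).as_matrix()
print(st["clock"],st["eef_pos"],np.degrees(np.arctan2(M[1,0],M[0,0])),st["grip_width"],st["q"])
```

```text
14.8 [ 0.43429659 -0.3473361   0.17209817] 5.893215630111687 0.05983821800918162 [-8.78482509e-01  8.39836672e-02  1.84555038e+00 -1.07847741e-05
  1.21195669e+00 -2.55213106e+00]
```

View pics/w8.png

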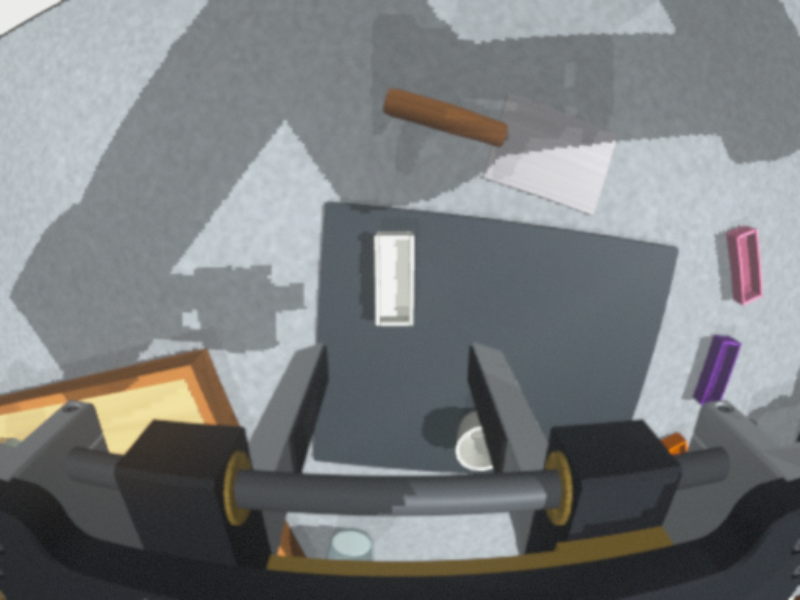

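Run:
```python
from h import *
st=get_state(); M=R.from_quat(st["tcp_rot"]).as_matrix()
W=np.array([at(np.array(p)*.64,"wrist",.024,st) for p in [(375,233),(412,233),(414,325),(377,326)]])
c=W.mean(0); d=(W[2]+W[3]-W[0]-W[1])/2
print(c,np.linalg.norm(d),np.linalg.norm(W[1]-W[0]),np.degrees(np.arctan2(d[1],d[0])),"tool delta",(M.T@(c-st["eef_pos"])).round(4))
```

```text
[ 0.43029003 -0.34824067  0.024     ] 0.06557731986943112 0.02463614139517576 7.044738406678867 tool delta [-0.0041  0.1481 -0.0006]
```

Emit:
send_rows(
  linear=[
    [-0.003,0.03,0],
    [0,0.035,0],
    [0,0.035,0],
    [0,0.025,0],
    [0,0.0115,0],
    [0,0,0],
    [0,0,0],
    [0,0,0],
    [0,0,0],
    [0,0,0],
    [0,0,0],
  ],
  turn=[-0.01,0,0,0,0,0,0,0,0,0,0],
  jaw=[0.06,0.06,0.06,0.06,0.06,0.06,0.015,0.015,0.015,0.015,0.015],
)

```text
clock: 15.95
eef_pos: [0.4319, -0.3476, 0.0363]
tcp_rot: [0.706, 0.041, -0.041, -0.706]
contact_force: [-0.3, 0.7, 2.3]
grip_width: 0.0255
```

Emit:
send_rows(
  linear=[
    [0,-0.02,0],
    [0,-0.04,0],
    [0,-0.04,0],
    [0,-0.03,0],
    [0,0,0],
    [0,0,0],
    [0,0,0],
    [0,0,0],
    [0,0,0],
    [0,0,0],
    [0,0,0],
    [0,0,0],
  ],
  turn=[0,0,0,0.1,0.14,0.14,0.14,0.14,0.14,0.14,0.14,0.14],
  jaw=[0.015,0.015,0.015,0.015,0.015,0.015,0.015,0.015,0.015,0.015,0.015,0.015],
)

```text
clock: 17.15
eef_pos: [0.4315, -0.347, 0.1654]
tcp_rot: [-0.601, 0.373, -0.372, 0.601]
contact_force: [-0.2, -0.2, 0.0]
grip_width: 0.0255
```

Emit:
send_rows(
  linear=[
    [0,0,0],
    [0,0,0],
    [0,0,0],
  ],
  turn=[0.14,0.135,0],
  jaw=[0.015,0.015,0.015],
)

```text
clock: 17.45
eef_pos: [0.4315, -0.3471, 0.1654]
tcp_rot: [-0.546, 0.45, -0.45, 0.546]
contact_force: [0.2, -0.4, 0.0]
grip_width: 0.0252
```

Run:
```python
from h import *
st=get_state(); im=camera("wrist"); cv2.imwrite("pics/w9.png",cv2.resize(im[:,:,::-1],(800,600)))
M=R.from_quat(st["tcp_rot"]).as_matrix()
print(st["clock"],st["eef_pos"],np.degrees(np.arctan2(M[1,0],M[0,0])),st["grip_width"],st["contact_force"])
t=np.array([.5618,.069,st["eef_pos"][2]]); print(M.T@(t-st["eef_pos"]))
```

```text
17.45 [ 0.43148777 -0.34705925  0.16542815] -78.98438437975207 0.025178367189078635 [ 0.17594164 -0.43804065  0.01468026]
[-3.83493793e-01  8.13844314e-05  2.07410419e-01]
```

View pics/w9.png

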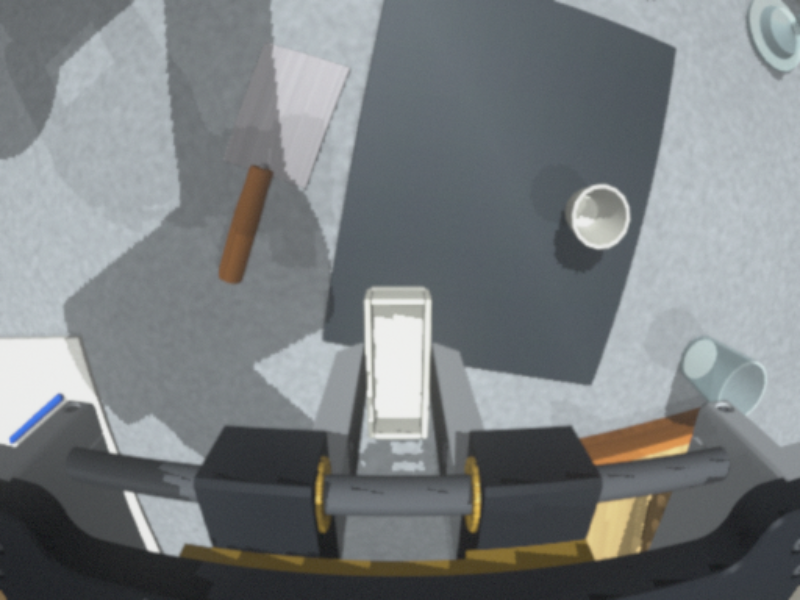

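The second boat is held the same way as the first. I'll carry it to just above the gutter.

Emit:
send_rows(
  linear=[
    [-0.0225,0,0.0124],
    [-0.038,0,0.0205],
    [-0.038,0,0.0205],
    [-0.038,0,0.0205],
    [-0.038,0,0.0205],
    [-0.038,0,0.0205],
    [-0.038,0,0.0205],
    [-0.038,0,0.0205],
    [-0.038,0,0.0205],
    [-0.038,0,0.0205],
    [-0.019,0,0.0105],
    [0,0,0],
  ],
  turn=[0,0,0,0,0,0,0,0,0,0,0,0],
  jaw=[0.015,0.015,0.015,0.015,0.015,0.015,0.015,0.015,0.015,0.015,0.015,0.015],
)

```text
clock: 18.7
eef_pos: [0.5622, 0.0712, 0.1655]
tcp_rot: [-0.547, 0.448, -0.448, 0.547]
contact_force: [0.4, -0.4, -0.1]
grip_width: 0.0258
```

Emit:
send_rows(
  linear=[
    [0,0.015,0],
    [0,0.015,0],
    [0,0,0],
  ],
  turn=[0,0,0],
  jaw=[0.015,0.015,0.015],
)

```text
clock: 19.0
eef_pos: [0.5594, 0.0678, 0.1317]
tcp_rot: [0.547, -0.452, 0.448, -0.544]
contact_force: [-0.6, -0.7, -1.0]
grip_width: 0.0257
```

Run:
```python
from h import *
st=get_state(); im=camera("wrist"); cv2.imwrite("pics/w10.png",cv2.resize(im[:,:,::-1],(800,600)))
M=R.from_quat(st["tcp_rot"]).as_matrix()
print(st["clock"],st["eef_pos"],np.degrees(np.arctan2(M[1,0],M[0,0])),st["grip_width"],st["contact_force"])
```

```text
19.0 [0.55940989 0.06780891 0.13174563] -79.06578657639187 0.025725342405069948 [-0.57639898 -0.7008019  -0.95015742]
```

View pics/w10.png

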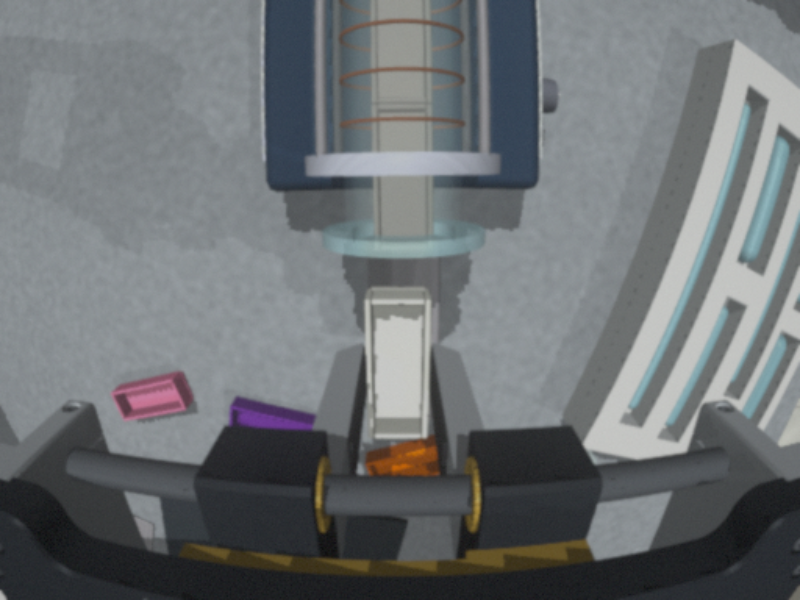

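Emit:
send_rows(
  linear=[
    [0,0,0],
    [0,0,0],
  ],
  turn=[0,0],
  jaw=[0.015,0.015],
)

```text
clock: 19.25
eef_pos: [0.5624, 0.0683, 0.136]
tcp_rot: [-0.545, 0.45, -0.45, 0.546]
contact_force: [-0.5, 0.2, -0.8]
grip_width: 0.0256
```

Run:
```python
from h import *
st=get_state(); im=camera("wrist"); cv2.imwrite("pics/w11.png",cv2.resize(im[:,:,::-1],(800,600)))
M=R.from_quat(st["tcp_rot"]).as_matrix()
print(st["clock"],st["eef_pos"],np.degrees(np.arctan2(M[1,0],M[0,0])),st["grip_width"],st["contact_force"],st["q"],st["qvel"],st["wrist_torque"])
print(M.round(4))
im=camera("scene")[100:260,180:340]; cv2.imwrite("pics/s11.png",cv2.resize(im[:,:,::-1],None,fx=3.7,fy=3.7,interpolation=2))
```

```text
19.25 [0.56235711 0.06827254 0.13603631] -79.03876560005088 0.025640283993381897 [-0.48458071  0.15490611 -0.84521897] [-7.92837502e-02  1.52479622e-01  1.84233763e+00 -1.20838077e-05
  1.14588980e+00 -2.70588509e-01] [ 0.00543789 -0.00321697 -0.00436508  0.00092961 -0.00071677  0.00214974] [-0.04904204  0.03078406 -0.03440709]
[[ 1.901e-01  9.000e-04  9.818e-01]
 [-9.818e-01 -1.000e-04  1.901e-01]
 [ 2.000e-04 -1.000e+00  9.000e-04]]
```

View pics/w11.png

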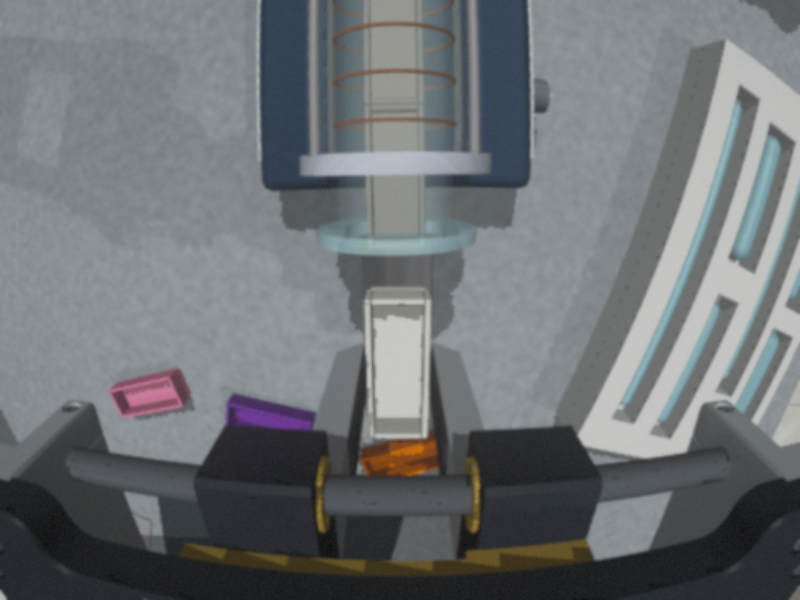

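View pics/s11.png

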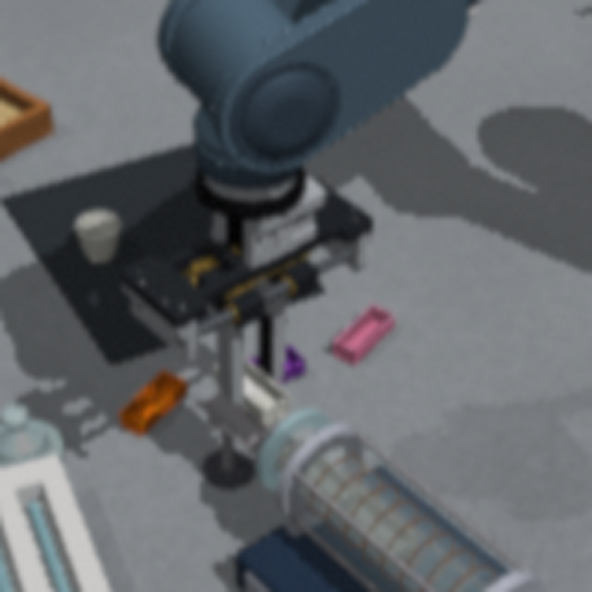

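Emit:
send_rows(
  linear=[
    [0,0.015,0],
    [0,0.011,0],
    [0,0.004,0],
    [0,0.002,0],
    [0,0.001,0],
    [0,0.001,0],
    [0,0,0],
  ],
  turn=[0,0,0,0,0,0,0],
  jaw=[0.015,0.015,0.015,0.015,0.015,0.015,0.015],
)

```text
clock: 20.05
eef_pos: [0.5622, 0.0688, 0.102]
tcp_rot: [-0.546, 0.45, -0.45, 0.546]
contact_force: [-0.3, -0.0, 0.1]
grip_width: 0.0259
```

Emit:
send_rows(
  linear=[
    [0,0.0008,0],
    [0,0,0],
  ],
  turn=[0,0],
  jaw=[0.015,0.015],
)

```text
clock: 20.25
eef_pos: [0.5622, 0.0688, 0.1018]
tcp_rot: [-0.546, 0.45, -0.45, 0.546]
contact_force: [-2.5, -0.6, 5.8]
grip_width: 0.0255
```

Contact, same height as before. I'll release, go behind the boat and close.

Emit:
send_rows(
  linear=[
    [0,0,0],
    [0,0,0],
    [0,0,0],
    [0,-0.02,0],
    [0,-0.02,0],
    [0.024,0,0],
    [0.024,0,0],
    [0,0,0],
    [0,0,0],
    [0,0,0],
  ],
  turn=[0,0,0,0,0,0,0,0,0,0],
  jaw=[0.045,0.045,0.045,0.045,0.045,0,0,0,0,0],
)

```text
clock: 21.25
eef_pos: [0.5708, 0.0224, 0.1404]
tcp_rot: [0.546, -0.45, 0.449, -0.546]
contact_force: [-0.9, -0.6, -0.1]
grip_width: 0.0082
```

Run:
```python
from h import *
st=get_state(); im=camera("wrist"); cv2.imwrite("pics/w12.png",cv2.resize(im[:,:,::-1],(800,600)))
print(st["clock"],st["eef_pos"],st["contact_force"],st["grip_width"])
```

```text
21.25 [0.57080231 0.02239779 0.14039279] [-0.94744063 -0.5679879  -0.12088581] 0.008214403623881447
```

View pics/w12.png

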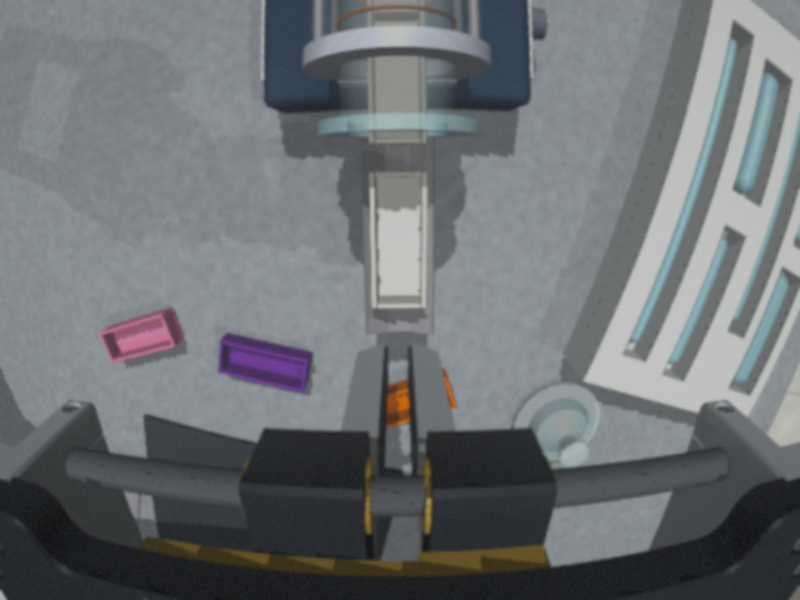

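Emit:
send_rows(
  linear=[
    [0,0.02,0],
    [0,0.0185,0],
    [-0.004,0,0],
    [-0.005,0,0],
    [-0.006,0,0],
    [-0.006,0,0],
    [-0.006,0,0],
    [-0.006,0,0],
    [-0.006,0,0],
    [-0.005,0,0],
    [0,0,0],
  ],
  turn=[0,0,0,0,0,0,0,0,0,0,0],
  jaw=[0,0,0,0,0,0,0,0,0,0,0],
)

```text
clock: 22.4
eef_pos: [0.5626, 0.0656, 0.1022]
tcp_rot: [-0.546, 0.45, -0.449, 0.546]
contact_force: [-0.5, 1.0, 0.5]
grip_width: 0.0007
```

Run:
```python
from h import *
st=get_state(); im=camera("wrist"); cv2.imwrite("pics/w13.png",cv2.resize(im[:,:,::-1],(800,600)))
print(st["clock"],st["eef_pos"],st["contact_force"],st["grip_width"])
```

```text
22.4 [0.56261679 0.06562257 0.1022448 ] [-0.52357362  1.00187569  0.51237288] 0.0006804859801139825
```

View pics/w13.png

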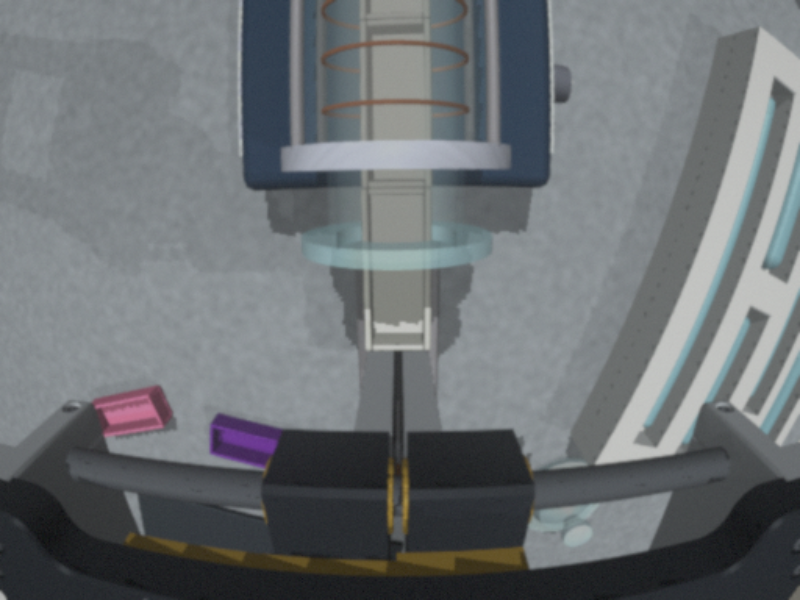

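Emit:
send_rows(
  linear=[
    [-0.004,0,0],
    [-0.005,0,0],
    [-0.005,0,0],
    [-0.005,0,0],
    [-0.005,0,0],
    [-0.004,0,0],
    [-0.003,0,0],
    [0,0,0],
  ],
  turn=[0,0,0,0,0,0,0,0],
  jaw=[0,0,0,0,0,0,0,0],
)

```text
clock: 23.25
eef_pos: [0.5567, 0.0958, 0.1022]
tcp_rot: [-0.546, 0.45, -0.45, 0.546]
contact_force: [-0.2, 0.4, 1.0]
grip_width: 0.0004
```

Emit:
send_rows(
  linear=[
    [-0.002,0,0],
    [-0.002,0,0],
    [0,0,0],
  ],
  turn=[0,0,0],
  jaw=[0,0,0],
)

```text
clock: 23.55
eef_pos: [0.5561, 0.0994, 0.1022]
tcp_rot: [-0.546, 0.45, -0.45, 0.546]
contact_force: [-0.5, -0.2, 0.3]
grip_width: 0.0004
```

Run:
```python
from h import *
st=get_state(); im=camera("wrist"); cv2.imwrite("pics/w14.png",cv2.resize(im[:,:,::-1],(800,600)))
print(st["clock"],st["eef_pos"],st["contact_force"],st["grip_width"])
```

```text
23.55 [0.55605136 0.09939414 0.1022439 ] [-0.54228451 -0.17186079  0.34082387] 0.0004008989713196415
```

View pics/w14.png

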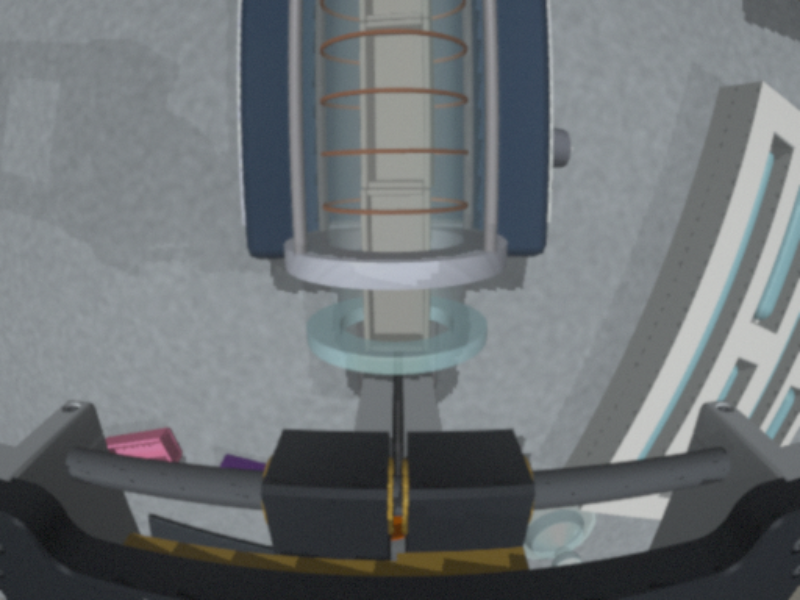

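Emit:
send_rows(
  linear=[
    [-0.0015,0,0],
    [-0.0015,0,0],
    [0,0,0],
  ],
  turn=[0,0,0],
  jaw=[0,0,0],
)

```text
clock: 23.9
eef_pos: [0.5558, 0.1013, 0.1024]
tcp_rot: [0.546, -0.449, 0.45, -0.545]
contact_force: [1.8, -4.7, -0.3]
grip_width: 0.0003
```

Emit:
send_rows(
  linear=[
    [-0.001,0,0],
    [0,0,0],
  ],
  turn=[0,0],
  jaw=[0,0],
)

```text
clock: 24.1
eef_pos: [0.5559, 0.1015, 0.1025]
tcp_rot: [0.546, -0.448, 0.451, -0.545]
contact_force: [1.5, -8.9, -0.5]
grip_width: 0.0008
```

Emit:
send_rows(
  linear=[
    [-0.001,0,0],
    [0,0,0],
  ],
  turn=[0,0],
  jaw=[0,0],
)

```text
clock: 24.3
eef_pos: [0.5561, 0.1016, 0.1026]
tcp_rot: [0.547, -0.448, 0.451, -0.545]
contact_force: [1.6, -11.7, -1.0]
grip_width: 0.0006
```

A firm stop at 12 N, about where the row should be home. I'll back off and check.

Emit:
send_rows(
  linear=[
    [0.006,0,0],
    [0.02,0,0],
    [0.02,0,0],
    [0,-0.02,0],
    [0,-0.03,0],
    [0,0,0],
  ],
  turn=[0,0,0,0,0,0],
  jaw=[0,0,0,0,0,0],
)

```text
clock: 24.9
eef_pos: [0.5666, 0.059, 0.1565]
tcp_rot: [-0.544, 0.448, -0.452, 0.547]
contact_force: [-0.2, 0.7, 0.5]
grip_width: 0.0002
```

Run:
```python
from h import *
st=get_state(); im=camera("wrist"); cv2.imwrite("pics/w15.png",cv2.resize(im[:200,100:400,::-1],(780,520)))
print(st["clock"],st["eef_pos"],st["contact_force"],st["grip_width"])
t=camera("top"); cv2.imwrite("pics/t15.png",cv2.resize(t[140:230,115:265,::-1],None,fx=5.3,fy=5.3,interpolation=2))
```

```text
24.9 [0.56660109 0.05903398 0.1564574 ] [-0.1709432   0.70456689  0.53611745] 0.0002320407730162864
```

View pics/w15.png

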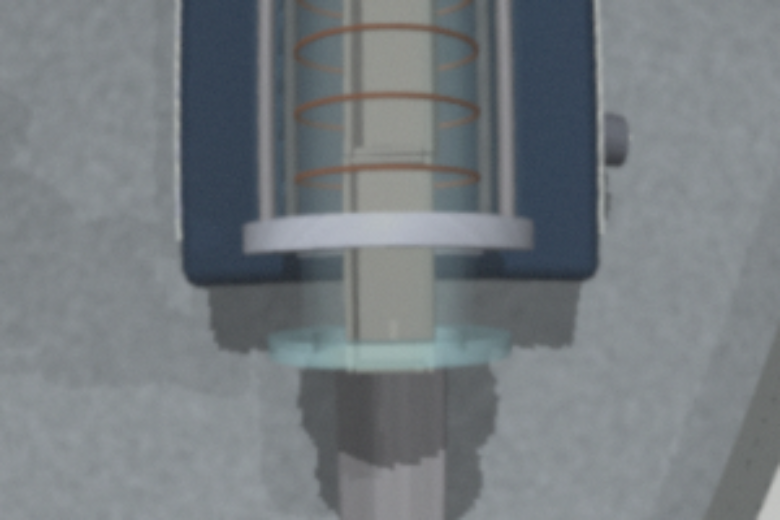

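View pics/t15.png

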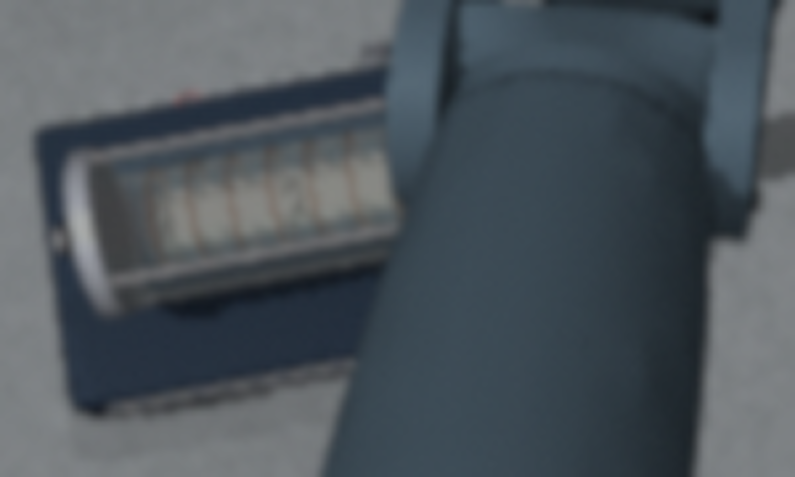

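Run:
```python
from h import *
u=np.array([np.cos(np.radians(101)),np.sin(np.radians(101)),0])
for mo in (np.array([.5517,.1172,0]),np.array([.552,.1225,0])):
  for s in (-.006,.122,.186):
    print(s,(((proj(mo+u*s+[0,0,.089],"top")[0]-[115,140])+.5)*5.3-.5).round(0))
st=get_state(); M=R.from_quat(st["tcp_rot"]).as_matrix()
f=lambda a,b,z:(M.T@(at((a/2.6+100,b/2.6),"wrist",z,st)-st["eef_pos"])).round(4)
print("tail L/R",f(349,370,.089),f(433,370,.089),"joint",f(390,150,.089),"flange",f(270,350,.09),f(512,350,.09),f(390,371,.09),"gut",f(340,460,.075),f(445,460,.075))
```

```text
-0.006 [551. 152.]
0.122 [290. 198.]
0.186 [158. 222.]
-0.006 [540. 151.]
0.122 [279. 198.]
0.186 [147. 221.]
tail L/R [-0.0554  0.0635 -0.0169] [-0.0553  0.0636  0.0074] joint [-0.1188  0.0636 -0.005 ] flange [-0.0616  0.0625 -0.0396] [-0.0615  0.0626  0.03  ] [-0.0552  0.0625 -0.005 ] gut [-0.0249  0.0775 -0.0211] [-0.0249  0.0775  0.012 ]
```

Emit:
send_rows(
  linear=[
    [0.01,-0.03,0],
    [0.01,-0.03,0],
    [0,0,0],
    [0,0,0],
    [0,0,0],
  ],
  turn=[0,0,0,0,0],
  jaw=[0,0,0,0,0],
)

```text
clock: 25.5
eef_pos: [0.5664, 0.0399, 0.2098]
tcp_rot: [0.546, -0.451, 0.448, -0.545]
contact_force: [-0.5, 0.0, -0.1]
grip_width: 0.0004
```

Run:
```python
from h import *
st=get_state(); print(st["clock"],st["eef_pos"],st["contact_force"]); print(sign_off())
```

```text
25.5 [0.5664192  0.03988745 0.20976369] [-0.49746408  0.00620169 -0.0718951 ]
the job is handed in; nothing more can be done
None
```

I loaded both white boats from the mat through the gutter one after the other. All three boats now sit in one row in the tube, and I handed the job in at about 25.5 s. The second push ended in a firm stop at about 12 N.

- **Home position:** The last boat's tail measured about 6 mm out of the mouth, as expected when hard home. In the top view, the head of the row is at the tube's closed end.
- **Centring:** The last boat's tail is within about 1 mm of the gutter and flange centre line.
- **Robot and other things:** The gripper was clear of everything and read under 1 N at hand-in. I never touched the crucible, lid, beaker, dish, spatula or coloured boats, but I did not re-measure them at the end.
- **Disagreements:**
  - One pose reading during the second carry was about 4 mm off. It was back to normal in the next reading.
  - At the final stop, the arm's own position put the last boat's tail about 8 mm out, against 6 mm from the camera. That gap is within the 2 mm calibration error.

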